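# Run a tumbler up to lining speed on the fluid-drive turntable and stop it at the pointer

### The arm

A 6-joint arm with a two-finger parallel gripper is mounted at the origin on the work surface. World frame = base frame: x ahead of the robot, y to its left, z up, the work surface at z = 0. Lengths are in m, angles in rad, forces in N, time in s.
With the tool pointing down it reaches from about 0.225 to 0.875 m from the base axis. Payload 3.4 kg.
Tool frame: the origin (TCP) lies at the very end of the fingers, on their centre line; the grasp point (between the pads) lies 19 mm behind it; z points along the fingers, y is the line along which they close (so a half turn about z gives the same grasp; the last joint's range is limited). The gripper opens to 85 mm and grips with 20 to 120 N. Pads are 22 mm wide; open, the fingers measure 114 mm over their backs; the gripper's body (76 mm by 85 mm) begins 54 mm behind the grasp point. The pads swing forward as they close: fully open they stand 13 mm farther back than shut.
Start: joints at [-1.401, 0.276, 1.505, -0, 1.361, -0.121], TCP at [0.165, -0.551, 0.231] pointing down, gripper open.
Joint ranges: [-2.89, 2.89], [-0.75, 2.08], [0.22, 2.7], [-1.18, 4.32], [0.11, 2.71], [-2.7, 2.7]. Speed limits (rad/s): [2.57, 2.57, 3.14, 3.14, 3.14, 3.14].

### API

Orientations are given as a unit quaternion [w, x, y, z].
In Python, from bench import ctrl, snapshot gives the robot as it stands.
- The arm moves only by the shell command python3 -m crank 'ROWS' [FORCE]. ROWS is JSON, a list of rows, each a list of 3 entries, a list of its own where there are three numbers: the shift along the world's x, y, z scaled (see below), then the turn, a rotation vector about the world's x, y, z scaled (see below), then the opening, from 0 (shut) to 1 (fully open). In form: [[[x, y, z], [ax, ay, az], claw], ...]. A call has 1 to 5 rows; each row shifts and turns the commanded pose from where the row before left it; what a row does not reach is not made up. The controller multiplies each number of a shift by 40 mm and each number of a turn by pi rad. A row lasts 1/12 s, in which the tool goes at most 41.7 mm and 7.16 degrees, less where a joint would pass 70% of its speed; a pose out of reach is approached as far as the arm can. A call with a number of a shift or a turn outside -1 to 1 is refused whole. A call with a gripper value outside its range is refused whole. The fingers move at their own pace and stop on an object; FORCE is the grip in N (left out, the last holds). Time passes only in rows, so rows that do not move let the fingers close. It gives the time, the measured TCP pose, the force, the opening and the grip force at its end, in the units of the state.
- ctrl.state(): the state, without advancing time (a new reading comes with each control period).
- snapshot(name): name is "scene" or "top" or "wrist"; returns a dict with "img" (420x560x3 uint8, red, green, blue), "camera_matrix" (3x3 intrinsics, pixels), "D" ([k1, k2, p1, p2, k3] as OpenCV has them; the pictures are not rectified), "extrinsics" (4x4, takes a point from camera to world coordinates). Camera axes: x right, y down, z forward; pixel columns grow to the right and rows downward; lengths in m; the calibration is good to about 2 mm. A picture is of the moment at which its call begins. There is no depth.
- ctrl.finish_job(): hands the job in; it is judged then, once.
The state is a dict: "t": time; "joints": joint angles; "joint_velocities": joint speeds; "joint_efforts": joint torques, N m; "ee_pos": TCP position; "tool_rot": TCP orientation; "force": force on the tool from outside, world axes, zero at the start; "torque": the same for the moment, N m; "width": finger opening in m; "gripper_force": force on a finger pad.
Only numpy, scipy, OpenCV 4.12 (cv2) and the standard library are available. Lean on these libraries where they do the work, as an engineer would, in place of code of your own. Each camera call takes 0.05 s, during which the arm holds its last target. There are 200 camera calls.

### The job

Check that the tumbler runs true on the lining turntable before it is gilded: take the upright handle of the green hand ring and crank it counter-clockwise (seen from above) until the table with the tumbler turns at 12 turns a minute, keep the table steadily between 10 and 14 turns a minute for at least 6 seconds, then slow it down, bring it to rest with its white bar pointing at the red pointer and let go. Drive the table only through the hand ring without touching it, never let it run backwards or faster than 18 turns a minute, keep the tumbler standing untouched in its brass ring, and leave the other things on the bench where they are.

Things in the scene. Friction and masses are not known exactly. Their poses are not given: they have to be found in the camera images.
- stand: the lining turntable's green cast foot, 210 mm in diameter, bolted to the bench; origin under its centre, on the upright axis of table and hand ring; z up; its +x axis points from the axis to the red pointer. It may stand turned up to 0.8 rad. A loose cork drag ring under the table brakes it by about 0.019 N m (on some days half, on others nearly twice that), the bearing by 0.003 N m per rad/s
- axis (a point): point on the upright axis, in the plane of the table's top, 92 mm above the bench. The table is a dark iron disc, 180 mm in diameter. The green hand ring runs round it on the same axis: 260 mm across, bar 20 mm thick, its top 66 mm above the bench
- handle (a point): grip point of the handle, 136 mm above the bench, on the axis of an upright dark wooden grip, 30 mm in diameter, that reaches from 85 to 159 mm above the bench and stands on the hand ring, 120 mm from the turntable's axis. The grip revolves freely on its pin: the hand need not turn with the ring, and may pinch it from above along any line
- handring: the hand ring with its handle; origin on the axis at bench height, z up, +x axis towards the handle; starts turned anywhere, no stops. It is not locked to the table: oil in the hub drags the table along, with a torque of about 0.027 N m per rad/s of speed difference (ring minus table), no spring; left alone, the ring runs along with the table
- turntable (a joint): angle of the table, rad, growing counter-clockwise seen from above, no stops, not wrapped; 0 (or whole turns) when the white bar points at the red pointer. Starts anywhere and drifts against the ring. Inertia with tumbler about 0.0195 kg m2, 30 % either way; drag: see the stand
- mark (a point): point on the centre line of the white bar on the table's top, 78 mm from the axis; the bar is 24 mm wide, 40 mm long and runs outward to the table's rim. With the ring at a steady speed the table runs at about 0.9 of it less 0.65 rad/s (the cork drag varies: 0.3 to 1.2); it follows changes with a time constant of about 0.65 s and runs on up to a second when the ring is stopped
- stop (a point): fixed point in the plane of the table's top, 78 mm from the axis, straight inward from the red pointer: where the mark has to stop
- pointer (a point): tip of the fixed red pointer just outside the hand ring, 140 mm from the axis, 66 mm above the bench (its post reaches out to 168 mm from the axis)
- tumbler: amber glass tumbler, 90 mm tall, 80 mm across the mouth, 62 mm at the foot, about 0.38 kg, standing loose in a brass centring ring 8 mm high in the middle of the table; origin at the centre of its foot, z up; its top is 182 mm above the bench
- frit_blue: blue jar of frit with a white cap, 68 mm across, 85 mm tall, loose on the bench; origin under its centre
- frit_red: red jar of frit with a white cap, 68 mm across, 85 mm tall, loose on the bench; origin under its centre
- paperweight: green glass paperweight, 94 mm across, 54 mm tall; origin under its centre
- block: glassblower's wooden block: dark cup 72 mm across and 55 mm tall with a light handle 150 mm long along its own -x; origin under the cup
- jacks: glassblower's jacks lying flat, 280 mm long along their own x, 70 mm wide, 12 mm thick; origin near the middle
- brush_pot: white pot with three lining brushes, 72 mm across, 190 mm tall with the brushes; origin under its centre

How it is judged:
On the way:
1. the table turns counter-clockwise at 10 to 14 turns a minute (1.05 to 1.47 rad/s) for 6 s without a break (velocity of joint turntable between 1.05 and 1.47 rad/s), for 6 s.
At the end, for the whole second after the job is handed in: the white bar's mark stands within 12 mm of its stop point in line with the pointer, table and hand ring are at rest (under 0.05 rad/s), and the tumbler stands upright in its ring (within 10 mm of the table's centre) (horizontal distance between mark and stop below 0.012 m and velocity of joint turntable between -0.05 and 0.05 rad/s and angular speed of handring below 0.05 rad/s and angle between tumbler's own z axis and vertical below 0.1 rad and horizontal distance between tumbler and axis below 0.01 m and height (world z) of tumbler above 0.085 m); the robot touches nothing.
It fails at once if the table runs backwards (faster than 0.25 rad/s) (velocity of joint turntable below -0.25 rad/s).
It fails at once if the table runs faster than 18 turns a minute (1.885 rad/s) (velocity of joint turntable above 1.885 rad/s).
It fails at once if the robot touches the table or the tumbler (contact force between any of the arm, the fingers and turntable_c0 above 1 N or contact force between any of the arm, the fingers and tumbler above 1 N).
It fails at once if the tumbler tips or leaves its ring (angle between tumbler's own z axis and vertical above 0.2 rad or horizontal distance between tumbler and axis above 0.015 m).
It fails at once if another thing on the bench is moved by more than 30 mm (distance of any of frit_blue, frit_red, paperweight, block, jacks, brush_pot from where it was at the start of the episode above 0.03 m).
It also fails if it takes over 64 s, if anything falls off the work surface, if the arm or the gripper's body presses on something with over 40 N, if the wrist force passes 120 N, or if a joint passes its speed limit or range.

## Working session

There is one attempt and no reset: what is moved stays moved. The work goes in short steps, Python scripts to look and compute and a shell command to move; the robot and the scene stay as the last step left them, time stands still between calls to the robot, and variables do not carry over. Pictures are saved under pics/ and viewed, at most 10 in all, crops included, and the job is handed in when it is done.

```bash
ls; mkdir -p pics; python3 - <<'E'
from bench import ctrl, snapshot
import cv2,numpy as np,pickle
d={}
for n in("top","scene"):
    s=snapshot(n); d[n]=s
    cv2.imwrite(f"pics/{n}0.png",s["img"][:,:,::-1])
    print(n,np.round(s["camera_matrix"],1).tolist(),s["D"],np.round(s["extrinsics"],3).tolist())
pickle.dump(d,open("d0.pkl","wb"))
print(ctrl.state())
E
```

```text
pics
top [[492.3, 0.0, 287.3], [0.0, 492.3, 210.2], [0.0, 0.0, 1.0]] [-0.0123205  0.         0.         0.         0.       ] [[-0.018, -0.995, 0.093, 0.427], [-1.0, 0.018, -0.001, 0.008], [-0.001, -0.093, -0.996, 1.425], [0.0, 0.0, 0.0, 1.0]]
scene [[402.6, 0.0, 279.0], [0.0, 402.6, 208.7], [0.0, 0.0, 1.0]] [-0.07908437  0.          0.          0.          0.        ] [[0.248, 0.757, -0.605, 1.182], [0.969, -0.199, 0.148, -0.159], [-0.008, -0.622, -0.783, 0.914], [0.0, 0.0, 0.0, 1.0]]
{'t': 0.1, 'joints': array([-1.40101209e+00,  2.76527996e-01,  1.50601311e+00,  3.83517696e-06,
        1.36068438e+00, -1.20991546e-01]), 'joint_velocities': array([-0.00219585, -0.00030481, -0.00388918,  0.00048808, -0.00140872,
       -0.00051563]), 'joint_efforts': array([ 1.81663629e-03, -4.17699265e+01, -2.46404153e+01, -2.34778527e-04,
        5.73734025e-03,  5.85907941e-06]), 'ee_pos': array([ 0.16477106, -0.55039748,  0.23052572]), 'tool_rot': array([-8.16220544e-04,  9.89449513e-01,  1.44875794e-01, -1.80411023e-05]), 'force': array([-0.52830797,  0.22400109, -0.20183354]), 'torque': array([ 0.0351667 , -0.01600969, -0.01961703]), 'gripper_force': 0.0, 'width': 0.08531445123322391}
```

View pics/top0.png

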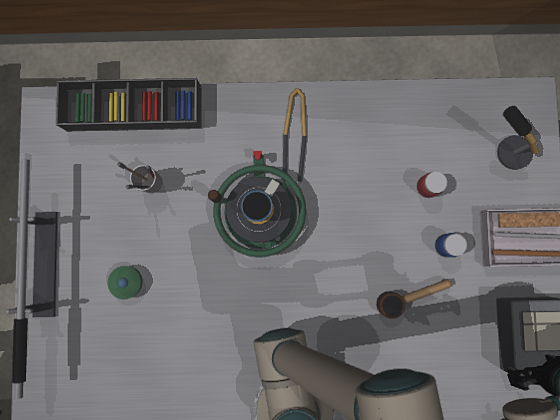

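View pics/scene0.png

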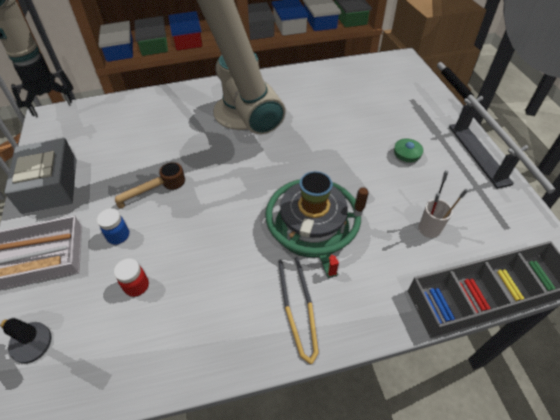

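```bash
cat > h.py <<'E'
import cv2,numpy as np
def ray(s,px,z):
    K,D,E=[np.array(s[k],float) for k in("camera_matrix","D","extrinsics")]
    u=cv2.undistortPoints(np.array(px,float).reshape(-1,1,2),K,D)[:,0]
    d=np.c_[u,np.ones(len(u))]@E[:3,:3].T; o=E[:3,3]
    return o+d*((z-o[2])/d[:,2])[:,None]
def circ(p):
    A=np.c_[2*p[:,:2],np.ones(len(p))]; c=np.linalg.lstsq(A,(p[:,:2]**2).sum(1),rcond=None)[0]
    return c[:2],np.sqrt(c[2]+c[:2]@c[:2])
def mark(s,ax,ang0,z=.092):
    """white-bar centroid on table plane -> angle rel. pointer"""
    hsv=cv2.cvtColor(s["img"],cv2.COLOR_RGB2HSV)
    m=(hsv[...,1]<75)&(hsv[...,2]>115)
    v,u=np.nonzero(m); p=ray(s,np.c_[u,v],z)[:,:2]-ax
    r=np.hypot(*p.T); k=(r>.052)&(r<.088); q=p[k]
    if len(q)<8: return None,len(q),None
    c=np.median(q,0); k=np.hypot(*(q-c).T)<.03; c=q[k].mean(0)
    return (np.arctan2(c[1],c[0])-ang0+np.pi)%(2*np.pi)-np.pi,k.sum(),np.hypot(*c)
E
python3 - <<'E'
import pickle,cv2,numpy as np
from h import *
d=pickle.load(open("d0.pkl","rb"))
for n,box in(("top",(190,130,330,270)),("scene",(245,165,385,285))):
    s=d[n]; hsv=cv2.cvtColor(s["img"],cv2.COLOR_RGB2HSV); H,S,V=[hsv[...,i].astype(int) for i in range(3)]
    b=np.zeros(H.shape,bool); x0,y0,x1,y1=box; b[y0:y1,x0:x1]=1
    g=b&(H>60)&(H<95)&(S>90)&(V>50)
    cs=cv2.findContours(g.astype(np.uint8),0,cv2.CHAIN_APPROX_NONE)[0]
    c=max(cs,key=len)[:,0]; hull=cv2.convexHull(c)[:,0]
    p=ray(s,hull,.058); cc,r=circ(p)
    for _ in range(3):
        e=abs(np.hypot(*(p[:,:2]-cc).T)-r); p=p[e<.004] if (e<.004).sum()>8 else p; cc,r=circ(p)
    print(n,"ring",cc.round(4),r.round(4),len(p))
    red=b&((H<6)|(H>174))&(S>170)&(V>90); v,u=np.nonzero(red); print("red px",len(u),u.mean(),v.mean(),u.min(),u.max(),v.min(),v.max())
    P=ray(s,[[u.mean(),v.mean()]],.06)[0]; print(P, "ang",np.arctan2(*(P[:2]-cc)[::-1]), np.hypot(*(P[:2]-cc)))
    hb=b&(V<120)&(S>90)&(H<18)&~red
    nl,lab,st,ce=cv2.connectedComponentsWithStats(hb.astype(np.uint8))
    for i in range(1,nl):
        if st[i,4]>15: print(" brown",st[i],ce[i].round(1), ray(s,[ce[i]],.15)[0][:2]-cc)
    a=mark(s,cc,0); print("mark",a)
    cv2.imwrite(f"pics/{n}1.png",cv2.resize(s["img"][y0:y1,x0:x1,::-1],None,fx=4,fy=4,interpolation=cv2.INTER_CUBIC))
E
python3 -c "
import cv2,numpy as np
a=cv2.imread('pics/top1.png');b=cv2.imread('pics/scene1.png')
c=np.zeros((560,1120,3),np.uint8);c[:,:560]=a;c[:480,560:]=b
cv2.imwrite('pics/both1.png',cv2.resize(c,(800,400)))"
```

```text
top ring [0.6962 0.0934] 0.0077 4
red px 15 256.93333333333334 152.66666666666666 254 260 151 157
[0.71904696 0.09013023 0.06      ] ang -0.1398753917927445 0.02309493156849824
 brown [208 190   9   9  60] [212.2 194.1] [-0.10408244  0.10942362]
mark (np.float64(0.35988479454457556), np.int64(102), np.float64(0.05711010132724611))
scene ring [0.5722 0.0837] 0.129 25
red px 61 332.9016393442623 260.91803278688525 330 337 256 265
[0.71451577 0.09039129 0.06      ] ang 0.047240789436254205 0.14244322236602475
 brown [356 188  12  23 179] [361.1 198.8] [0.0403061  0.10675405]
 brown [302 199  24  15 207] [313.2 206.8] [ 0.03452921 -0.01587374]
 brown [328 265  10  11  83] [332.3 269.9] [ 0.21261435 -0.02819142]
mark (np.float64(-0.6275252786423993), np.int64(96), np.float64(0.06463814187415258))
```

View pics/both1.png

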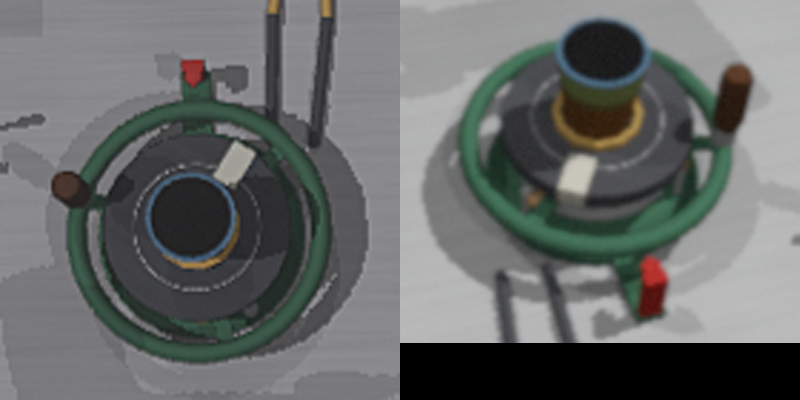

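```bash
python3 - <<'E'
import pickle,cv2,numpy as np
from h import *
d=pickle.load(open("d0.pkl","rb")); s=d["top"]; t=d["scene"]
hsv=cv2.cvtColor(s["img"],cv2.COLOR_RGB2HSV); H,S,V=[hsv[...,i].astype(int) for i in range(3)]
g=(H>60)&(H<95)&(S>60)&(V>35); b=np.zeros_like(g); b[158:262,205:312]=1; g&=b
v,u=np.nonzero(g); P=ray(s,np.c_[u,v],.056)[:,:2]
c=np.array([.572,.084])
for _ in range(15):
    q=P-c; r=np.hypot(*q.T); k=(r>.106)&(r<.134); th=np.arctan2(q[:,1],q[:,0])
    # outer radius by angular bin
    pts=[P[k][np.argmax(np.where((np.floor(th[k]/.2)==i),r[k],0))] for i in range(-16,16) if (np.floor(th[k]/.2)==i).sum()>3]
    c,R=circ(np.array(pts))
print("top ring",c,R,len(pts))
print("bbox est",ray(s,[[259.7,210.5]],.056))
for st,px in((s,[256.9,152.7]),):
    for z in(.066,.08): print("red",ray(st,[px],z)[0])
# pointer tip top: crop(193,88)
for z in (.066,): print("tip top",ray(s,[[190+193/2.857,130+88/2.857]],z)[0])
# scene tip: crop (640,268)
print("tip scene",ray(t,[[245+(645-400)/2.857,165+262/2.857]],.066)[0])
print("handle top", ray(s,[[190+66/2.857,130+184/2.857]],.159)[0], "scene",ray(t,[[245+(738-400)/2.857,165+72/2.857]],.159)[0])
print("tumbler mouth top",ray(s,[[190+191/2.857,130+217/2.857]],.182)[0],"scene",ray(t,[[245+(603-400)/2.857,165+52/2.857]],.182)[0])
for cc in (c,np.array([.572,.0837])):
  print(mark(s,cc,0),mark(t,cc,0))
print("bar top",ray(s,[[190+235/2.857,130+161/2.857]],.092)[0],"scene",ray(t,[[245+(579-400)/2.857,165+172/2.857]],.092)[0])
E
```

```text
top ring [0.55802888 0.0863096 ] 0.12799853256280969 32
bbox est [[0.55571973 0.08456568 0.056     ]]
red [0.71766919 0.08986404 0.066     ]
red [0.71467294 0.08902133 0.08      ]
tip top [0.69459983 0.08830302 0.066     ]
tip scene [0.70502224 0.08745954 0.066     ]
handle top [0.59005161 0.19906505 0.159     ] scene [0.59460212 0.2019382  0.159     ]
tumbler mouth top [0.55557315 0.08460633 0.182     ] scene [0.56175478 0.08728831 0.182     ]
(np.float64(-0.5689532577842944), np.int64(116), np.float64(0.07022163116080626)) (np.float64(-0.5382796862000392), np.int64(131), np.float64(0.07000647512807914))
(np.float64(-0.5727503545415509), np.int64(120), np.float64(0.069093955583252)) (np.float64(-0.6251345704030107), np.int64(97), np.float64(0.06471203283587365))
bar top [0.61797337 0.04744397 0.092     ] scene [0.61644239 0.05361249 0.092     ]
```

```bash
for i in 1 ; do
python3 -m crank '[[[0.485,0.853,0.034],[0,0,0],1],[[0.485,0.853,0.034],[0,0,0],1],[[0.485,0.853,0.034],[0,0,0],1],[[0.485,0.853,0.034],[0,0,0],1],[[0.485,0.853,0.034],[0,0,0],1]]' 40
python3 -m crank '[[[0.485,0.853,0.034],[0,0,0],1],[[0.485,0.853,0.034],[0,0,0],1],[[0.485,0.853,0.034],[0,0,0],1],[[0.485,0.853,0.034],[0,0,0],1],[[0.485,0.853,0.034],[0,0,0],1]]'
python3 -m crank '[[[0.485,0.853,0.034],[0,0,0],1],[[0.485,0.853,0.034],[0,0,0],1],[[0.485,0.853,0.034],[0,0,0],1],[[0.485,0.853,0.034],[0,0,0],1],[[0.485,0.853,0.034],[0,0,0],1]]'
python3 -m crank '[[[0.485,0.853,0.034],[0,0,0],1],[[0.485,0.853,0.034],[0,0,0],1],[[0.485,0.853,0.034],[0,0,0],1],[[0.485,0.853,0.034],[0,0,0],1],[[0.485,0.853,0.034],[0,0,0],1]]'
python3 -m crank '[[[0.485,0.853,0.034],[0,0,0],1],[[0.485,0.853,0.034],[0,0,0],1],[[0,0,0],[0,0,0],1]]'
done
python3 - <<'E'
from bench import ctrl,snapshot
import cv2,pickle,numpy as np
w=snapshot("wrist"); t=snapshot("scene"); pickle.dump((w,t),open("d1.pkl","wb"))
a=np.zeros((420,1120,3),np.uint8); a[:,:560]=w["img"]; a[:,560:]=t["img"]
cv2.imwrite("pics/w1.png",cv2.resize(a[:,:,::-1],(800,300)))
st=ctrl.state(); print(st["t"],st["ee_pos"],st["tool_rot"],st["joints"]); print(w["extrinsics"].round(3))
E
```

```text
t: 0.52
ee_pos: [0.2622, -0.3784, 0.2377]
tool_rot: [-0.0, 0.99, 0.144, -0.0]
force: [0.1, -0.5, -0.1]
width: 0.0855
gripper_force: 0.0
t: 0.93
ee_pos: [0.3591, -0.2078, 0.2449]
tool_rot: [-0.0, 0.989, 0.145, -0.0]
force: [0.5, -0.1, 0.2]
width: 0.0855
gripper_force: 0.0
t: 1.35
ee_pos: [0.4561, -0.0371, 0.2516]
tool_rot: [0.0, 0.989, 0.145, -0.0]
force: [0.9, -1.4, -0.1]
width: 0.085
gripper_force: 0.0
t: 1.77
ee_pos: [0.5531, 0.1335, 0.2582]
tool_rot: [0.0, 0.989, 0.145, -0.0]
force: [1.1, 0.4, 0.7]
width: 0.0852
gripper_force: 0.0
t: 2.02
ee_pos: [0.5946, 0.2061, 0.2597]
tool_rot: [-0.002, 0.989, 0.147, 0.001]
force: [0.5, 0.8, 0.5]
width: 0.0853
gripper_force: 0.0
2.1167 [0.59158231 0.20079705 0.25987071] [ 3.65395958e-04  9.89274198e-01  1.46064951e-01 -1.20703290e-03] [ 2.16233657e-01  3.39716340e-01  1.34078873e+00 -5.64272395e-04
  1.46354667e+00  1.49391207e+00]
[[ 0.291 -0.924 -0.248  0.656]
 [-0.957 -0.283 -0.07   0.224]
 [-0.005  0.258 -0.966  0.403]
 [ 0.     0.     0.     1.   ]]
```

View pics/w1.png

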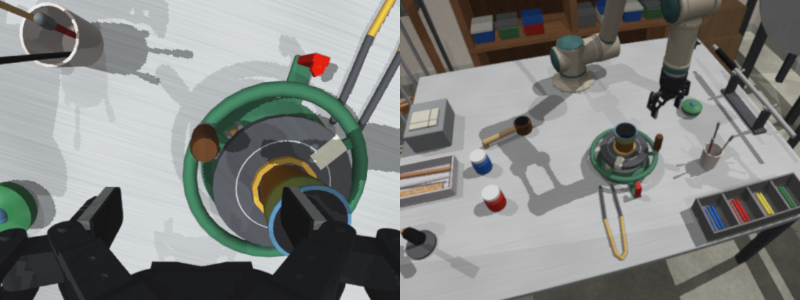

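```bash
python3 - <<'E'
import pickle,cv2,numpy as np
from h import *
w,t=pickle.load(open("d1.pkl","rb"))
hsv=cv2.cvtColor(w["img"],cv2.COLOR_RGB2HSV); H,S,V=[hsv[...,i].astype(int) for i in range(3)]
hb=(H<18)&(S>90)&(V<140)
n,lab,st,ce=cv2.connectedComponentsWithStats(hb.astype(np.uint8))
E=np.array(w["extrinsics"])
for i in range(1,n):
    if st[i,4]>200: print(st[i],ce[i].round(1)); 
i=min([i for i in range(1,n) if st[i,4]>200],key=lambda i:np.hypot(*(ce[i]-[286,195])))
v,u=np.nonzero(lab==i); c=ce[i]
print("handle centroid at z .159/.12/.136",[ray(w,[c],z)[0][:2].round(4) for z in(.159,.136,.12)])
# top-cap: circle side nearest camera-up; extremes
P=ray(w,np.c_[u,v],.159)[:,:2]; print(P.min(0),P.max(0))
g=(H>60)&(H<95)&(S>60)&(V>35); v,u=np.nonzero(g)
P=ray(w,np.c_[u,v],.056)[:,:2]; c=np.array([.558,.0858])
for _ in range(15):
    q=P-c; r=np.hypot(*q.T); k=(r>.106)&(r<.135); th=np.arctan2(q[:,1],q[:,0])
    b=np.floor(th[k]/.1)
    pts=[P[k][b==j][np.argmax(r[k][b==j])] for j in range(-32,32) if (b==j).sum()>20]
    c,R=circ(np.array(pts))
print("ring wrist",c,R,len(pts))
red=((H<6)|(H>174))&(S>170)&(V>90); v,u=np.nonzero(red); print("red",ray(w,[[u.mean(),v.mean()]],.066)[0])
print("tip",ray(w,[[301/.714,62/.714]],.066)[0])
ax=np.array([.558,.0858]); print(mark(w,ax,.02),mark(t,ax,.02),mark(t,np.array([.563,.087]),.02))
E
```

```text
[ 76  33  30  21 266] [90.8 42.9]
[416  75  25  33 356] [428.7  85.9]
[ 266  174   41   53 1644] [286.1 200.7]
[ 364  231   67   55 1223] [387.5 248.6]
handle centroid at z .159/.12/.136 [array([0.5978, 0.205 ]), array([0.5922, 0.2032]), array([0.5884, 0.2019])]
[0.58011149 0.19041354] [0.61545612 0.21810433]
ring wrist [0.55664584 0.08674296] 0.13062281955431723 52
red [0.712708   0.09756231 0.066     ]
tip [0.70814739 0.11461798 0.066     ]
(np.float64(-0.5638966614563556), np.int64(1153), np.float64(0.06898742144194557)) (np.float64(-0.5468354852621866), np.int64(116), np.float64(0.06967683369543505)) (np.float64(-0.5962855062858461), np.int64(110), np.float64(0.0688846727271821))
```

```bash
python3 -m crank '[[[0,0,-0.9],[0,0,0],1],[[0,0,-0.9],[0,0,0],1],[[0,0,-0.9],[0,0,0],1],[[0,0,-0.87],[0,0,0],1],[[0,0,0],[0,0,0],0.6]]' 40
python3 -m crank '[[[0,0,0],[0,0,0],0],[[0,0,0],[0,0,0],0],[[0,0,0],[0,0,0],0],[[0,0,0],[0,0,0],0],[[0,0,0],[0,0,0],0]]' 40
python3 -m crank '[[[0,0,0],[0,0,0],0],[[0,0,0],[0,0,0],0],[[0,0,0],[0,0,0],0]]'
python3 - <<'E'
from bench import ctrl,snapshot
import cv2,pickle,numpy as np
from h import *
p=snapshot("top"); t=snapshot("scene"); pickle.dump((p,t),open("d2.pkl","wb"))
a=np.zeros((420,1120,3),np.uint8); a[:,:560]=p["img"]; a[:,560:]=t["img"]
cv2.imwrite("pics/g1.png",cv2.resize(a[:,:,::-1],(800,300)))
ax=np.array([.557,.0862]); print(mark(p,ax,.027),mark(t,ax+[.005,.001],.027))
st=ctrl.state(); print(st["t"],st["ee_pos"],st["force"],st["torque"],st["joints"])
E
```

```text
t: 2.53
ee_pos: [0.5854, 0.1968, 0.1115]
tool_rot: [0.001, 0.99, 0.144, -0.008]
force: [-1.9, -0.8, -1.0]
width: 0.0757
gripper_force: 0.0
t: 2.95
ee_pos: [0.5942, 0.2007, 0.1219]
tool_rot: [-0.001, 0.989, 0.145, 0.004]
force: [0.7, 2.1, 9.0]
width: 0.0288
gripper_force: 39.8
t: 3.2
ee_pos: [0.5941, 0.2008, 0.1219]
tool_rot: [-0.001, 0.989, 0.145, 0.004]
force: [-0.3, 1.7, 7.3]
width: 0.0289
gripper_force: 39.8
(np.float64(-0.4955741681756818), np.int64(5), np.float64(0.056112910769089544)) (np.float64(-0.6242334521237489), np.int64(102), np.float64(0.068269340479447))
3.3 [0.59407627 0.20079676 0.12187933] [0.57858075 1.65456033 7.21460793] [ 0.38540593 -0.07875954 -0.01921939] [2.14673230e-01 4.24035154e-01 1.55983920e+00 6.99341809e-04
 1.15032248e+00 1.49427092e+00]
```

View pics/g1.png

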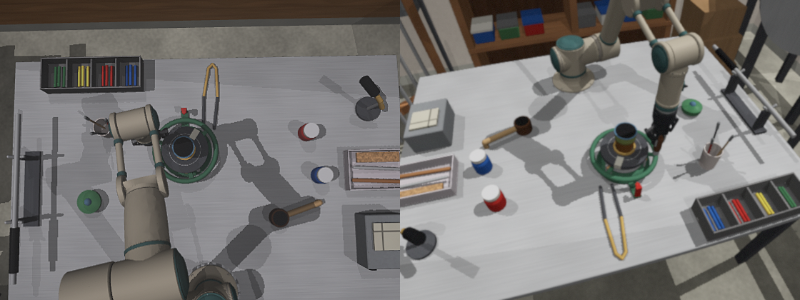

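```bash
cat > plan.py <<'E'
import sys,json,numpy as np
# plan.py startdeg step step ... ; prints rounded shifts in 40 mm units (error fed back)
ax=np.array([.557,.0862]); R=.12
a=float(sys.argv[1]); P=lambda d: ax+R*np.array([np.cos(np.radians(d)),np.sin(np.radians(d))])
c=np.array([float(v) for v in sys.argv[2].split(",")]) if "," in sys.argv[2] else P(a)
st=[float(v) for v in sys.argv[3:]]
for i,s in enumerate(st):
    a+=s; q=np.round((P(a)-c)/.04,2); c=c+q*.04
    print(q.tolist(),end="\n" if i%5==4 else " ")
print(a%360,"cmd",c.round(5))
E
cat > look.py <<'E'
from bench import ctrl,snapshot
import numpy as np,cv2,json,pickle,os
from h import *
t0=ctrl.state()["t"]; s=snapshot("scene"); ax=np.array([.562,.0872])
m=mark(s,ax,.027); st=ctrl.state(); p=st["ee_pos"][:2]-[.557,.0862]
f=open("log.txt","a"); f.write(f"{t0:.3f} {m}\n")
print("t %.3f mark %s n%s r%s | handle ang %.1f deg r %.4f F %s"%(t0,m[0],m[1],m[2],np.degrees(np.arctan2(p[1],p[0])),np.hypot(*p),st["force"].round(1)))
pickle.dump(s,open("s_%.2f.pkl"%t0,"wb"))
E
python3 plan.py 72.1 .5916,.2003 1 2 3 4 5 6 7 8 9 10 10 10 10 10 10 10 10 10 10 10
```

```text
[0.01, 0.02] [-0.1, 0.03] [-0.16, 0.03] [-0.2, 0.04] [-0.26, 0.02]
[-0.32, 0.0] [-0.36, -0.04] [-0.41, -0.1] [-0.43, -0.18] [-0.44, -0.28]
[-0.39, -0.35] [-0.32, -0.41] [-0.25, -0.47] [-0.16, -0.49] [-0.07, -0.52]
[0.02, -0.52] [0.11, -0.51] [0.19, -0.49] [0.28, -0.44] [0.35, -0.39]
227.1 cmd [ 0.4752 -0.0017]
```

```bash
python3 -m crank '[[[0.01,0.02,0],[0,0,0],0],[[-0.1,0.03,0],[0,0,0],0],[[-0.16,0.03,0],[0,0,0],0],[[-0.2,0.04,0],[0,0,0],0],[[-0.26,0.02,0],[0,0,0],0]]' | tr '\n' ' '
python3 -m crank '[[[-0.32,0,0],[0,0,0],0],[[-0.36,-0.04,0],[0,0,0],0],[[-0.41,-0.1,0],[0,0,0],0],[[-0.43,-0.18,0],[0,0,0],0],[[-0.44,-0.28,0],[0,0,0],0]]'| tr '\n' ' '
python3 look.py
python3 -m crank '[[[-0.39,-0.35,0],[0,0,0],0],[[-0.32,-0.41,0],[0,0,0],0],[[-0.25,-0.47,0],[0,0,0],0],[[-0.16,-0.49,0],[0,0,0],0],[[-0.07,-0.52,0],[0,0,0],0]]'| tr '\n' ' '
python3 look.py
python3 -m crank '[[[0.02,-0.52,0],[0,0,0],0],[[0.11,-0.51,0],[0,0,0],0],[[0.19,-0.49,0],[0,0,0],0],[[0.28,-0.44,0],[0,0,0],0],[[0.35,-0.39,0],[0,0,0],0]]'| tr '\n' ' '
python3 look.py
python3 plan.py 227.1 .4752,-.0017 10 10 10 10 10 10 10 10 10 10 10 10 10 10 10 10 10 10 10 10
```

```text
t: 3.72 ee_pos: [0.5662, 0.2066, 0.1219] tool_rot: [-0.001, 0.989, 0.145, 0.004] force: [-0.1, 1.9, 8.1] width: 0.0287 gripper_force: 39.9 t: 4.13 ee_pos: [0.4857, 0.1843, 0.1218] tool_rot: [-0.003, 0.989, 0.145, 0.003] force: [-3.6, 5.0, 14.0] width: 0.0289 gripper_force: 40.5 t 4.133 mark -0.4532979573902254 n139 r0.06833618964705813 | handle ang 129.1 deg r 0.1214 F [-9.2  0.3 19.3]
t: 4.6 ee_pos: [0.4359, 0.0918, 0.1218] tool_rot: [-0.0, 0.989, 0.146, 0.001] force: [-3.6, 0.2, 17.6] width: 0.0288 gripper_force: 42.3 t 4.600 mark -0.19578039955541415 n139 r0.06814906322887816 | handle ang 179.4 deg r 0.1211 F [-8.2 -4.7 19.5]
t: 5.07 ee_pos: [0.4772, -0.0038, 0.1219] tool_rot: [0.001, 0.989, 0.145, 0.003] force: [2.1, 3.8, 9.2] width: 0.0286 gripper_force: 41.9 t 5.067 mark 0.14870087596432313 n141 r0.06865884246711405 | handle ang -128.6 deg r 0.1199 F [ 2.  -8.3  5.1]
[0.42, -0.32] [0.46, -0.25] [0.5, -0.16] [0.51, -0.07] [0.53, 0.02]
[0.51, 0.11] [0.48, 0.2] [0.44, 0.27] [0.39, 0.36] [0.32, 0.41]
[0.25, 0.46] [0.16, 0.5] [0.07, 0.52] [-0.02, 0.52] [-0.11, 0.51]
[-0.19, 0.48] [-0.28, 0.45] [-0.35, 0.39] [-0.42, 0.32] [-0.46, 0.24]
67.10000000000002 cmd [0.6036 0.1967]
```

```bash
python3 -m crank '[[[0.42,-0.32,0],[0,0,0],0],[[0.46,-0.25,0],[0,0,0],0],[[0.5,-0.16,0],[0,0,0],0],[[0.51,-0.07,0],[0,0,0],0],[[0.53,0.02,0],[0,0,0],0]]' | tr '\n' ' '
python3 -m crank '[[[0.51,0.11,0],[0,0,0],0],[[0.48,0.2,0],[0,0,0],0],[[0.44,0.27,0],[0,0,0],0],[[0.39,0.36,0],[0,0,0],0],[[0.32,0.41,0],[0,0,0],0]]'| tr '\n' ' '
python3 look.py
python3 -m crank '[[[0.25,0.46,0],[0,0,0],0],[[0.16,0.5,0],[0,0,0],0],[[0.07,0.52,0],[0,0,0],0],[[-0.02,0.52,0],[0,0,0],0],[[-0.11,0.51,0],[0,0,0],0]]'| tr '\n' ' '
python3 -m crank '[[[-0.19,0.48,0],[0,0,0],0],[[-0.28,0.45,0],[0,0,0],0],[[-0.35,0.39,0],[0,0,0],0],[[-0.42,0.32,0],[0,0,0],0],[[-0.46,0.24,0],[0,0,0],0]]'| tr '\n' ' '
python3 look.py
python3 plan.py 67.1 .6036,.1967 10 10 10 10 10 10 10 10 10 10 10 10 10 10 10 10 10 10 10 10
python3 plan.py 67.1 .6036,.1967 11 11 11 11 11 11 11 11 11 11 11 11 11 11 11 11 11 11 11 11
```

```text
t: 5.53 ee_pos: [0.5745, -0.0317, 0.1218] tool_rot: [-0.002, 0.99, 0.144, 0.003] force: [-1.4, 10.8, 12.2] width: 0.029 gripper_force: 42.5 t: 5.95 ee_pos: [0.6574, 0.0228, 0.1218] tool_rot: [-0.001, 0.989, 0.145, -0.0] force: [-7.4, 4.8, 13.5] width: 0.0288 gripper_force: 42.6 t 5.950 mark 0.9406460763459936 n134 r0.06871102523354791 | handle ang -29.7 deg r 0.1187 F [-3.   8.3 11.2]
t: 6.42 ee_pos: [0.6709, 0.1214, 0.1219] tool_rot: [0.001, 0.989, 0.145, -0.0] force: [-6.7, -1.6, 11.8] width: 0.0288 gripper_force: 42.4 t: 6.83 ee_pos: [0.6048, 0.1967, 0.1219] tool_rot: [0.001, 0.989, 0.145, 0.003] force: [-1.0, -3.1, 9.8] width: 0.0289 gripper_force: 42.2 t 6.833 mark 1.7129636586020425 n117 r0.06914936619463208 | handle ang 69.6 deg r 0.1204 F [-6.3  2.5 11. ]
[-0.5, 0.16] [-0.51, 0.07] [-0.53, -0.02] [-0.51, -0.11] [-0.48, -0.19]
[-0.44, -0.28] [-0.39, -0.35] [-0.32, -0.41] [-0.25, -0.47] [-0.16, -0.49]
[-0.07, -0.52] [0.02, -0.52] [0.11, -0.51] [0.19, -0.49] [0.28, -0.44]
[0.35, -0.39] [0.42, -0.32] [0.46, -0.25] [0.5, -0.16] [0.51, -0.07]
267.1 cmd [ 0.5508 -0.0337]
[-0.55, 0.17] [-0.57, 0.07] [-0.57, -0.05] [-0.55, -0.15] [-0.52, -0.26]
[-0.45, -0.35] [-0.39, -0.43] [-0.29, -0.5] [-0.19, -0.54] [-0.08, -0.57]
[0.02, -0.58] [0.14, -0.55] [0.24, -0.53] [0.33, -0.46] [0.42, -0.4]
[0.49, -0.31] [0.53, -0.21] [0.57, -0.1] [0.57, 0.0] [0.57, 0.12]
287.1 cmd [ 0.5924 -0.0285]
```

```bash
python3 plan.py 67.1 .6036,.1967 10.9 12 12 12 12 12 12 12 12 12 12 12 12 12 12 12 12 12 12 12 12 12 12 12 12 12 12 12 12 12 12 12 12 12 12
```

```text
[-0.54, 0.17] [-0.63, 0.07] [-0.62, -0.07] [-0.6, -0.19] [-0.54, -0.32]
[-0.46, -0.42] [-0.37, -0.5] [-0.26, -0.58] [-0.13, -0.61] [0.0, -0.63]
[0.13, -0.61] [0.26, -0.57] [0.37, -0.51] [0.46, -0.42] [0.54, -0.31]
[0.6, -0.2] [0.63, -0.06] [0.62, 0.06] [0.6, 0.2] [0.54, 0.31]
[0.46, 0.42] [0.37, 0.51] [0.26, 0.57] [0.13, 0.61] [-0.0, 0.63]
[-0.13, 0.61] [-0.26, 0.58] [-0.37, 0.5] [-0.46, 0.42] [-0.54, 0.32]
[-0.6, 0.19] [-0.62, 0.07] [-0.63, -0.07] [-0.6, -0.19] [-0.54, -0.32]
126.0 cmd [0.4864 0.1831]
```

```bash
python3 -m crank '[[[-0.54,0.17,0],[0,0,0],0],[[-0.63,0.07,0],[0,0,0],0],[[-0.62,-0.07,0],[0,0,0],0],[[-0.6,-0.19,0],[0,0,0],0],[[-0.54,-0.32,0],[0,0,0],0]]' | grep force | tr '\n' ' '
python3 -m crank '[[[-0.46,-0.42,0],[0,0,0],0],[[-0.37,-0.5,0],[0,0,0],0],[[-0.26,-0.58,0],[0,0,0],0],[[-0.13,-0.61,0],[0,0,0],0],[[0,-0.63,0],[0,0,0],0]]'| grep force | tr '\n' ' '
python3 -m crank '[[[0.13,-0.61,0],[0,0,0],0],[[0.26,-0.57,0],[0,0,0],0],[[0.37,-0.51,0],[0,0,0],0],[[0.46,-0.42,0],[0,0,0],0],[[0.54,-0.31,0],[0,0,0],0]]'| grep force | tr '\n' ' '
python3 look.py
python3 -m crank '[[[0.6,-0.2,0],[0,0,0],0],[[0.63,-0.06,0],[0,0,0],0],[[0.62,0.06,0],[0,0,0],0],[[0.6,0.2,0],[0,0,0],0],[[0.54,0.31,0],[0,0,0],0]]'| grep force | tr '\n' ' '
python3 -m crank '[[[0.46,0.42,0],[0,0,0],0],[[0.37,0.51,0],[0,0,0],0],[[0.26,0.57,0],[0,0,0],0],[[0.13,0.61,0],[0,0,0],0],[[0,0.63,0],[0,0,0],0]]'| grep force | tr '\n' ' '
python3 -m crank '[[[-0.13,0.61,0],[0,0,0],0],[[-0.26,0.58,0],[0,0,0],0],[[-0.37,0.5,0],[0,0,0],0],[[-0.46,0.42,0],[0,0,0],0],[[-0.54,0.32,0],[0,0,0],0]]'| grep force | tr '\n' ' '
python3 look.py
```

```text
force: [-2.1, 2.1, 13.8] gripper_force: 42.8 force: [-1.4, -0.2, 14.1] gripper_force: 42.7 force: [3.3, 9.5, 8.6] gripper_force: 42.4 t 8.133 mark 1.1762888119804638 n17 r0.06649230516738626 | handle ang -108.7 deg r 0.1195 F [10.  -3.2 -0.1]
force: [-7.4, 9.4, 15.4] gripper_force: 44.3 force: [-10.7, -0.9, 13.9] gripper_force: 44.1 force: [-0.7, -6.2, 10.8] gripper_force: 43.8 t 9.433 mark -1.53961926796226 n101 r0.06916546384051778 | handle ang 69.0 deg r 0.1204 F [-7.1  3.4 11. ]
```

```bash
python3 -m crank '[[[-0.6,0.19,0],[0,0,0],0],[[-0.62,0.07,0],[0,0,0],0],[[-0.63,-0.07,0],[0,0,0],0],[[-0.6,-0.19,0],[0,0,0],0],[[-0.54,-0.32,0],[0,0,0],0]]' | grep force | tr '\n' ' '
python3 -m crank '[[[-0.46,-0.42,0],[0,0,0],0],[[-0.37,-0.5,0],[0,0,0],0],[[-0.26,-0.58,0],[0,0,0],0],[[-0.13,-0.61,0],[0,0,0],0],[[0,-0.63,0],[0,0,0],0]]'| grep force | tr '\n' ' '
python3 -m crank '[[[0.13,-0.61,0],[0,0,0],0],[[0.26,-0.57,0],[0,0,0],0],[[0.37,-0.51,0],[0,0,0],0],[[0.46,-0.42,0],[0,0,0],0],[[0.54,-0.31,0],[0,0,0],0]]'| grep force | tr '\n' ' '
python3 look.py
python3 -m crank '[[[0.6,-0.2,0],[0,0,0],0],[[0.63,-0.06,0],[0,0,0],0],[[0.62,0.06,0],[0,0,0],0],[[0.6,0.2,0],[0,0,0],0],[[0.54,0.31,0],[0,0,0],0]]'| grep force | tr '\n' ' '
python3 -m crank '[[[0.46,0.42,0],[0,0,0],0],[[0.37,0.51,0],[0,0,0],0],[[0.26,0.57,0],[0,0,0],0],[[0.13,0.61,0],[0,0,0],0],[[0,0.63,0],[0,0,0],0]]'| grep force | tr '\n' ' '
python3 -m crank '[[[-0.13,0.61,0],[0,0,0],0],[[-0.26,0.58,0],[0,0,0],0],[[-0.37,0.5,0],[0,0,0],0],[[-0.46,0.42,0],[0,0,0],0],[[-0.54,0.32,0],[0,0,0],0]]'| grep force | tr '\n' ' '
python3 look.py
```

```text
force: [-1.5, 2.2, 13.7] gripper_force: 44.1 force: [-0.5, 0.4, 14.0] gripper_force: 44.0 force: [5.1, 9.5, 9.4] gripper_force: 43.7 t 10.733 mark 0.27773629719426074 n130 r0.0691986451040409 | handle ang -108.7 deg r 0.1195 F [ 9.8 -1.9  0.1]
force: [-7.5, 10.0, 14.6] gripper_force: 44.5 force: [-9.5, -2.1, 13.8] gripper_force: 44.3 force: [-1.6, -4.8, 11.1] gripper_force: 44.0 t 12.033 mark 1.9981954376880005 n90 r0.07171798694923791 | handle ang 69.0 deg r 0.1204 F [-7.7  3.3 12. ]
```

```bash
python3 plan.py 66 .606,.1959 11.25 11.25 11.25 11.25 11.25 11.25 11.25 11.25 11.25 11.25 11.25 11.25 11.25 11.25 11.25 11.25 11.25 11.25 11.25 11.25 11.25 11.25 11.25 11.25 11.25 11.25 11.25 11.25 11.25 11.25 11.25 11.25 11.25 11.25 11.25 11.25 11.25 11.25 11.25 11.25 11.25 11.25 11.25 11.25 11.25
```

```text
[-0.56, 0.18] [-0.59, 0.08] [-0.58, -0.05] [-0.57, -0.15] [-0.53, -0.27]
[-0.46, -0.36] [-0.38, -0.44] [-0.3, -0.51] [-0.18, -0.56] [-0.07, -0.58]
[0.04, -0.59] [0.15, -0.57] [0.27, -0.52] [0.36, -0.47] [0.44, -0.38]
[0.51, -0.29] [0.56, -0.19] [0.59, -0.07] [0.58, 0.04] [0.57, 0.16]
[0.53, 0.26] [0.46, 0.36] [0.38, 0.45] [0.3, 0.51] [0.18, 0.56]
[0.07, 0.58] [-0.04, 0.59] [-0.15, 0.56] [-0.27, 0.53] [-0.36, 0.46]
[-0.44, 0.39] [-0.51, 0.29] [-0.56, 0.18] [-0.59, 0.08] [-0.58, -0.05]
[-0.57, -0.15] [-0.53, -0.27] [-0.46, -0.36] [-0.38, -0.44] [-0.3, -0.51]
[-0.18, -0.56] [-0.07, -0.58] [0.04, -0.59] [0.15, -0.57] [0.27, -0.52]
212.25 cmd [0.4556 0.0223]
```

```bash
python3 -m crank '[[[-0.56,0.18,0],[0,0,0],0],[[-0.59,0.08,0],[0,0,0],0],[[-0.58,-0.05,0],[0,0,0],0],[[-0.57,-0.15,0],[0,0,0],0],[[-0.53,-0.27,0],[0,0,0],0]]' | grep -w force: | tr '\n' ' '
python3 -m crank '[[[-0.46,-0.36,0],[0,0,0],0],[[-0.38,-0.44,0],[0,0,0],0],[[-0.3,-0.51,0],[0,0,0],0],[[-0.18,-0.56,0],[0,0,0],0],[[-0.07,-0.58,0],[0,0,0],0]]' | grep -w force: | tr '\n' ' '
python3 -m crank '[[[0.04,-0.59,0],[0,0,0],0],[[0.15,-0.57,0],[0,0,0],0],[[0.27,-0.52,0],[0,0,0],0],[[0.36,-0.47,0],[0,0,0],0],[[0.44,-0.38,0],[0,0,0],0]]' | grep -w force: | tr '\n' ' '
python3 look.py
python3 -m crank '[[[0.51,-0.29,0],[0,0,0],0],[[0.56,-0.19,0],[0,0,0],0],[[0.59,-0.07,0],[0,0,0],0],[[0.58,0.04,0],[0,0,0],0],[[0.57,0.16,0],[0,0,0],0]]' | grep -w force: | tr '\n' ' '
python3 -m crank '[[[0.53,0.26,0],[0,0,0],0],[[0.46,0.36,0],[0,0,0],0],[[0.38,0.45,0],[0,0,0],0],[[0.3,0.51,0],[0,0,0],0],[[0.18,0.56,0],[0,0,0],0]]' | grep -w force: | tr '\n' ' '
python3 -m crank '[[[0.07,0.58,0],[0,0,0],0],[[-0.04,0.59,0],[0,0,0],0],[[-0.15,0.56,0],[0,0,0],0],[[-0.27,0.53,0],[0,0,0],0],[[-0.36,0.46,0],[0,0,0],0]]' | grep -w force: | tr '\n' ' '
python3 look.py
python3 -m crank '[[[-0.44,0.39,0],[0,0,0],0],[[-0.51,0.29,0],[0,0,0],0],[[-0.56,0.18,0],[0,0,0],0],[[-0.59,0.08,0],[0,0,0],0],[[-0.58,-0.05,0],[0,0,0],0]]' | grep -w force: | tr '\n' ' '
python3 look.py
python3 plan.py 122.25 .49264,.18786 11.25 11.25 11.25 11.25 11.25 11.25 11.25 11.25 11.25 11.25 11.25 11.25 11.25 11.25 11.25 11.25 11.25 11.25 11.25 11.25 11.25 11.25 11.25 11.25 11.25 11.25 11.25 11.25 11.25 11.25 11.25 11.25 11.25 11.25 11.25 | tail -1
```

```text
force: [-2.2, 2.6, 13.7] force: [-3.7, -0.1, 16.2] force: [4.0, 6.5, 8.2] t 13.333 mark -2.696129870043088 n91 r0.07115776604980815 | handle ang -120.3 deg r 0.1197 F [ 6.7 -6.7  2.3]
force: [-5.0, 10.0, 13.8] force: [-10.0, 1.8, 14.7] force: [-4.2, -4.0, 12.2] t 14.633 mark -1.1413725994322679 n115 r0.06921850204229694 | handle ang 46.5 deg r 0.1198 F [-6.6  3.5  8.8]
force: [-0.8, 1.2, 9.8] t 15.100 mark -0.5991876866641541 n138 r0.0690954760175321 | handle ang 102.5 deg r 0.1210 F [-10.4   0.3  15.8]
156.0 cmd [0.44744 0.13506]
```

```bash
python3 -m crank '[[[-0.57,-0.15,0],[0,0,0],0],[[-0.53,-0.27,0],[0,0,0],0],[[-0.46,-0.36,0],[0,0,0],0],[[-0.38,-0.44,0],[0,0,0],0],[[-0.3,-0.51,0],[0,0,0],0]]' | grep -w force: | tr '\n' ' '
python3 -m crank '[[[-0.18,-0.56,0],[0,0,0],0],[[-0.07,-0.58,0],[0,0,0],0],[[0.04,-0.59,0],[0,0,0],0],[[0.15,-0.57,0],[0,0,0],0],[[0.27,-0.52,0],[0,0,0],0]]' | grep -w force: | tr '\n' ' '
python3 -m crank '[[[0.36,-0.47,0],[0,0,0],0],[[0.44,-0.38,0],[0,0,0],0],[[0.51,-0.29,0],[0,0,0],0],[[0.56,-0.19,0],[0,0,0],0],[[0.59,-0.07,0],[0,0,0],0]]' | grep -w force: | tr '\n' ' '
python3 look.py
python3 -m crank '[[[0.58,0.04,0],[0,0,0],0],[[0.57,0.16,0],[0,0,0],0],[[0.53,0.26,0],[0,0,0],0],[[0.46,0.36,0],[0,0,0],0],[[0.38,0.45,0],[0,0,0],0]]' | grep -w force: | tr '\n' ' '
python3 -m crank '[[[0.3,0.51,0],[0,0,0],0],[[0.18,0.56,0],[0,0,0],0],[[0.07,0.58,0],[0,0,0],0],[[-0.04,0.59,0],[0,0,0],0],[[-0.15,0.56,0],[0,0,0],0]]' | grep -w force: | tr '\n' ' '
python3 look.py
python3 -m crank '[[[-0.27,0.53,0],[0,0,0],0],[[-0.36,0.46,0],[0,0,0],0],[[-0.44,0.39,0],[0,0,0],0],[[-0.51,0.29,0],[0,0,0],0],[[-0.56,0.18,0],[0,0,0],0]]' | grep -w force: | tr '\n' ' '
python3 -m crank '[[[-0.59,0.08,0],[0,0,0],0],[[-0.58,-0.05,0],[0,0,0],0],[[-0.57,-0.15,0],[0,0,0],0],[[-0.53,-0.27,0],[0,0,0],0],[[-0.46,-0.36,0],[0,0,0],0]]' | grep -w force: | tr '\n' ' '
python3 look.py
```

```text
force: [-3.5, 0.3, 15.7] force: [0.4, 0.7, 10.1] force: [-0.4, 11.9, 11.5] t 16.400 mark 1.0243304309182788 n135 r0.06920477484091783 | handle ang -86.6 deg r 0.1192 F [8.4 6.7 4.9]
force: [-8.1, 5.3, 14.2] force: [-7.9, -3.9, 13.1] t 17.283 mark 2.040882091315157 n68 r0.06888962451579307 | handle ang 24.1 deg r 0.1193 F [-7.1  3.2 10.5]
force: [-0.6, -1.7, 9.9] force: [-4.0, 2.6, 13.8] t 18.167 mark 0.39559941063553516 n15 r0.05365966336527988 | handle ang 136.2 deg r 0.1214 F [-8.7 -1.7 18.7]
```

```bash
python3 plan.py 133.5 11.25 11.25 11.25 11.25 11.25 11.25 11.25 11.25 11.25 11.25 11.25 11.25 11.25 11.25 11.25 11.25 10.5 10 9.5 9 8.5 8 7.5 7 7 7
```

```text
[-0.38, -0.44] [-0.3, -0.52] [-0.18, -0.55] [-0.07, -0.59] [0.04, -0.58]
[0.15, -0.57] [0.27, -0.53] [0.36, -0.46] [0.44, -0.39] [0.51, -0.29]
[0.56, -0.18] [0.59, -0.08] [0.58, 0.05] [0.57, 0.15] [0.53, 0.27]
[0.43, 0.33] [0.35, 0.39] [0.27, 0.42] [0.19, 0.43] [0.11, 0.43]
[0.04, 0.42] [-0.01, 0.39] [-0.05, 0.36] [-0.1, 0.35] [-0.14, 0.34]
26.25 cmd [0.6648  0.13924]
```

```bash
python3 -m crank '[[[-0.38,-0.44,0],[0,0,0],0],[[-0.3,-0.52,0],[0,0,0],0],[[-0.18,-0.55,0],[0,0,0],0],[[-0.07,-0.59,0],[0,0,0],0],[[0.04,-0.58,0],[0,0,0],0]]' | grep -w force: | tr '\n' ' '
python3 -m crank '[[[0.15,-0.57,0],[0,0,0],0],[[0.27,-0.53,0],[0,0,0],0],[[0.36,-0.46,0],[0,0,0],0],[[0.44,-0.39,0],[0,0,0],0],[[0.51,-0.29,0],[0,0,0],0]]' | grep -w force: | tr '\n' ' '
python3 -m crank '[[[0.56,-0.18,0],[0,0,0],0],[[0.59,-0.08,0],[0,0,0],0],[[0.58,0.05,0],[0,0,0],0],[[0.57,0.15,0],[0,0,0],0],[[0.53,0.27,0],[0,0,0],0]]' | grep -w force: | tr '\n' ' '
python3 look.py
python3 -m crank '[[[0.43,0.33,0],[0,0,0],0],[[0.35,0.39,0],[0,0,0],0],[[0.27,0.42,0],[0,0,0],0],[[0.19,0.43,0],[0,0,0],0],[[0.11,0.43,0],[0,0,0],0]]' | grep -w force: | tr '\n' ' '
python3 -m crank '[[[0.04,0.42,0],[0,0,0],0],[[-0.01,0.39,0],[0,0,0],0],[[-0.05,0.36,0],[0,0,0],0],[[-0.1,0.35,0],[0,0,0],0],[[-0.14,0.34,0],[0,0,0],0]]' | grep -w force: | tr '\n' ' '
python3 look.py
python3 plan.py 26.25 .6648,.13924 7 7 7 7 7 7 7 7 7 7 7 7 7 7 7 6 5 4 3 2
```

```text
force: [-2.3, -0.3, 14.7] force: [4.3, 10.1, 9.5] force: [-6.1, 9.5, 15.1] t 19.467 mark 0.6567019542319015 n14 r0.05438255533944003 | handle ang -53.8 deg r 0.1188 F [ 1.7 11.2 11.5]
force: [-7.4, 1.4, 13.1] force: [-5.5, -1.7, 10.5] t 20.350 mark -0.8809159043614572 n128 r0.06916854576912003 | handle ang 27.9 deg r 0.1194 F [-6.9  1.8 10.2]
[-0.19, 0.32] [-0.22, 0.29] [-0.25, 0.27] [-0.28, 0.23] [-0.31, 0.19]
[-0.33, 0.16] [-0.35, 0.12] [-0.36, 0.07] [-0.37, 0.02] [-0.36, -0.01]
[-0.36, -0.07] [-0.35, -0.1] [-0.34, -0.15] [-0.31, -0.19] [-0.29, -0.22]
[-0.23, -0.22] [-0.17, -0.2] [-0.12, -0.17] [-0.08, -0.13] [-0.06, -0.09]
151.25 cmd [0.4516  0.14404]
```

```bash
python3 -m crank '[[[-0.19,0.32,0],[0,0,0],0],[[-0.22,0.29,0],[0,0,0],0],[[-0.25,0.27,0],[0,0,0],0],[[-0.28,0.23,0],[0,0,0],0],[[-0.31,0.19,0],[0,0,0],0]]' | grep -w force: | tr '\n' ' '
python3 look.py
```

```text
force: [-0.4, -2.0, 8.5] t 20.817 mark -0.6098674609450567 n104 r0.06867379343579649 | handle ang 62.6 deg r 0.1202 F [-4.4  2.7  9.8]
```

```bash
python3 -m crank '[[[-0.33,0.16,0],[0,0,0],0],[[-0.35,0.12,0],[0,0,0],0],[[-0.36,0.07,0],[0,0,0],0],[[-0.37,0.02,0],[0,0,0],0],[[-0.36,-0.01,0],[0,0,0],0]]' | grep -w force: | tr '\n' ' '
python3 look.py
```

```text
force: [-0.8, 2.6, 8.2] t 21.283 mark -0.36596415607812505 n145 r0.06790634131191561 | handle ang 97.5 deg r 0.1210 F [-6.1  2.8 12.9]
```

```bash
python3 -m crank '[[[-0.36,-0.07,0],[0,0,0],0],[[-0.35,-0.1,0],[0,0,0],0],[[-0.34,-0.15,0],[0,0,0],0],[[-0.31,-0.19,0],[0,0,0],0],[[-0.29,-0.22,0],[0,0,0],0]]' | grep -w force: | tr '\n' ' '
python3 look.py
```

```text
force: [-4.9, 4.6, 14.1] t 21.750 mark -0.16810714700209317 n136 r0.06869283981691197 | handle ang 132.7 deg r 0.1214 F [-7.8  2.  16.9]
```

```bash
python3 -m crank '[[[-0.23,-0.22,0],[0,0,0],0],[[-0.17,-0.2,0],[0,0,0],0],[[-0.12,-0.17,0],[0,0,0],0],[[-0.08,-0.13,0],[0,0,0],0],[[-0.06,-0.09,0],[0,0,0],0]]' | grep -w force: | tr '\n' ' '
python3 -m crank '[[[0,0,0],[0,0,0],0],[[0,0,0],[0,0,0],0],[[0,0,0],[0,0,0],0],[[0,0,0],[0,0,0],0],[[0,0,0],[0,0,0],0]]' | grep -w force: | tr '\n' ' '
python3 look.py
python3 - <<'E'
from bench import snapshot
import cv2,pickle,numpy as np,glob
from h import *
p=snapshot("top"); ax=np.array([.557,.0862]); print(mark(p,ax,.027))
s=pickle.load(open(sorted(glob.glob("s_2*.pkl"))[-1],"rb"))
a=cv2.resize(p["img"][130:270,190:330],(400,400),interpolation=2); b=cv2.resize(s["img"][155:295,245:385],(400,400),interpolation=2)
cv2.imwrite("pics/stop.png",np.hstack([a,b])[:,:,::-1])
E
```

```text
force: [-7.6, 4.9, 17.5] force: [-7.3, 4.7, 17.6] t 22.633 mark -0.031220381503900718 n142 r0.0684960589960728 | handle ang 151.1 deg r 0.1213 F [-7.2  3.1 17.8]
(np.float64(-0.01694281946300391), np.int64(113), np.float64(0.06822427258407049))
```

View pics/stop.png

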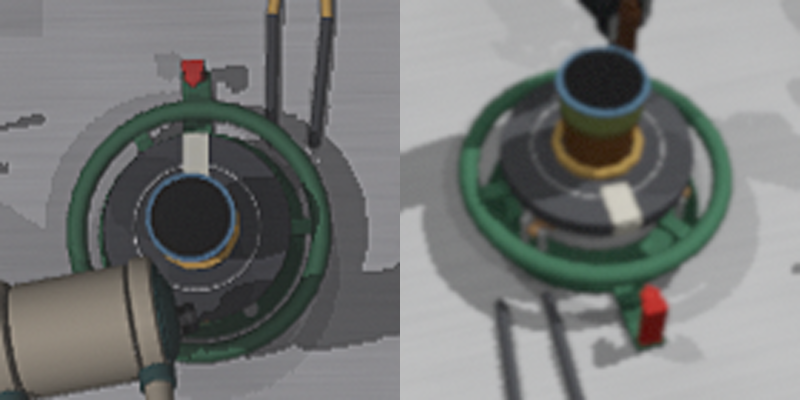

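```bash
python3 -m crank '[[[0,0,0],[0,0,0],0],[[0,0,0],[0,0,0],0.5],[[0,0,0],[0,0,0],0.7],[[0,0,0],[0,0,0],1],[[0,0,0],[0,0,0],1]]' 20 | tr '\n' ' '
python3 -m crank '[[[0,0,0],[0,0,0],1],[[0,0,0.3],[0,0,0],1],[[0,0,0.6],[0,0,0],1],[[0,0,0.9],[0,0,0],1],[[0,0,0.9],[0,0,0],1]]' | tr '\n' ' '
python3 -m crank '[[[0,0,0.9],[0,0,0],1],[[0,0,0.6],[0,0,0],1],[[0,0,0],[0,0,0],1],[[0,0,0],[0,0,0],1],[[0,0,0],[0,0,0],1]]' | tr '\n' ' '
python3 look.py
python3 - <<'E'
from bench import snapshot
import cv2,numpy as np
from h import *
p=snapshot("top"); ax=np.array([.557,.0862]); print(mark(p,ax,.027)); s=snapshot("scene")
a=cv2.resize(p["img"],(400,300)); b=cv2.resize(s["img"],(400,300))
cv2.imwrite("pics/end.png",np.hstack([a,b])[:,:,::-1])
E
python3 look.py
```

```text
t: 23.15 ee_pos: [0.4518, 0.1431, 0.1186] tool_rot: [0.0, 0.989, 0.145, 0.0] force: [-1.1, 0.3, -0.5] width: 0.0754 gripper_force: 0.0 t: 23.57 ee_pos: [0.4508, 0.143, 0.2266] tool_rot: [0.0, 0.989, 0.145, -0.002] force: [0.8, -0.1, 0.6] width: 0.0857 gripper_force: 0.0 t: 23.98 ee_pos: [0.451, 0.1431, 0.2853] tool_rot: [0.0, 0.989, 0.145, -0.001] force: [-0.4, -0.2, 0.0] width: 0.085 gripper_force: 0.0 t 23.983 mark -0.021304238004501208 n137 r0.06882363167238015 | handle ang 151.8 deg r 0.1206 F [-1.1 -1.3 -0.4]
(np.float64(-0.022504544987911768), np.int64(122), np.float64(0.06959242827535886))
t 24.133 mark -0.027244676462581108 n138 r0.06888089774127329 | handle ang 151.8 deg r 0.1204 F [0.3 0.  0. ]
```

View pics/end.png

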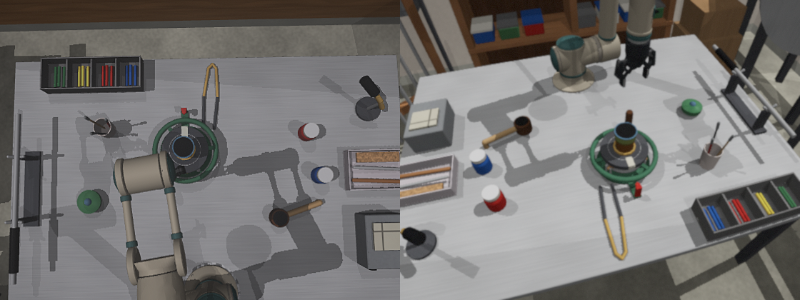

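```bash
python3 -m crank '[[[0,0,0],[0,0,0],1],[[0,0,0],[0,0,0],1],[[0,0,0],[0,0,0],1]]' | head -1
python3 - <<'E'
import numpy as np,re
from scipy.optimize import least_squares
L=[]; 
for l in open("log.txt"):
    t=float(l.split()[0]); m=re.search(r"\(np.float64\(([-\d.e]+)\), np.int64\((\d+)\)",l)
    if m and int(m[2])>60: L.append((t,float(m[1])))
L=np.array(L[:-3]); 
# ring speed profile: (row steps deg) with 'P' pauses
seq=list(range(1,11))+['P']+[10]*5+['P']+[10]*5+['P']+([10]*10+['P'])*2+[10.9]+[12]*14+['P']+[12]*15+['P']+([12]*15+['P'])*2+([11.25]*15+['P'])*2+[11.25]*5+['P']+[11.25]*15+['P']+([11.25]*10+['P'])*2+[11.25]*15+['P']+[10.5,10,9.5,9,8.5,8,7.5,7,7,7,'P']+([7]*5+['P'])*3+[6,5,4,3,2]+[0]*5
dt=1/120; r=[]
for s in seq: r+= [0]*6 if s=='P' else [np.radians(s)/(10*dt)]*10
r=np.array(r); T=3.3+dt*np.arange(len(r)+1)
def sim(p):
    lag,k,d,b,a0=p; th=[a0];w=0;W=[0];x=0
    for u in r:
        x+=(u-x)*dt/lag; w=max(0,w+dt*(k*(x-w)-d-b*w)); th.append(th[-1]+w*dt);W.append(w)
    return np.array(th),np.array(W)
def res(p):
    th,_=sim(p); e=np.interp(L[:,0],T,th)-L[:,1]; return np.arctan2(np.sin(e),np.cos(e))
f=least_squares(res,[.06,1.4,1.1,.15,-.6],bounds=([.03,.5,.3,.05,-.8],[.15,3,3,.4,-.4]))
print(f.x.round(3),"res",res(f.x).round(3)); th,W=sim(f.x)
inb=(W>1.05)&(W<1.47); e=np.flatnonzero(np.diff(np.r_[0,inb,0])); print([(T[a].round(2),T[b-1].round(2)) for a,b in e.reshape(-1,2)]); k=(T>8.5)&(T<18.3); print(W[k].min(),W[k].max())
E
```

```text
t: 24.43
[ 0.03   1.428  1.27   0.222 -0.468] res [ 0.049  0.008 -0.023 -0.08  -0.044  0.104  0.003  0.     0.034  0.036
  0.028 -0.084 -0.071  0.003  0.025  0.007  0.005]
[(np.float64(7.22), np.float64(15.17)), (np.float64(15.24), np.float64(19.83))]
1.0437033693484525 1.3800866480293452
```

```bash
python3 -c "
from bench import ctrl
print(ctrl.finish_job())"
```

```text
the job is handed in; nothing more can be done
None
```

The job is handed in. The table ran in the 10–14 turns-a-minute band for about 8 s without a break (estimated from a speed model fitted to the camera angles, not measured directly). It then came to rest with the white bar about 2 mm from its stop point, the hand ring released and the gripper clear.

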